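# Open the ratchet laptop dock for the thick laptop

### The arm

A 6-joint arm with a two-finger parallel gripper is mounted at the origin on the work surface. World frame = base frame: x ahead of the robot, y to its left, z up, the work surface at z = 0. Lengths are in mm, angles in rad, forces in N, time in s.
With the tool pointing down it reaches from about 375 to 825 mm from the base axis. Payload 5.5 kg.
Tool frame: the origin (TCP) lies midway between the tips of the shut fingers; the grasp point (between the pads) lies 19 mm behind it; z points along the fingers, y is the line along which they close (so a half turn about z gives the same grasp; the last joint's range is limited). The gripper opens to 85 mm and grips with 20 to 120 N. Pads are 22 mm wide; open, the fingers measure 114 mm over their backs; the gripper's body (76 mm by 85 mm) begins 54 mm behind the grasp point. The pads swing forward as they close: fully open they stand 13 mm farther back than shut.
Start: joints at [-1.238, 0.314, -0.047, 1.21, 0, 1.571], TCP at [196.011, -567.075, 231.299] pointing down, gripper open.
Joint ranges: [-2.67, 2.67], [-0.69, 1.73], [-1.03, 1.25], [-2.08, 2.16], [-1.42, 1.45], [-3.14, 3.14]. Speed limits (rad/s): [2.39, 2.39, 3.01, 3.14, 3.14, 3.14].

### API

Orientations are given as a unit quaternion [w, x, y, z].
In Python, from workcell import get_obs, read_camera, get_calibration, bot gives the robot as it stands.
- The arm moves only by the shell command python3 -m inch 'ROWS' [OPENING] [FORCE]. ROWS is a JSON object of lists of equal length, an entry for each row: "slide": the shift along the tool's x, y, z as a fraction of full scale, a list of three; "spin": the turn about the tool's z as a fraction of full scale. In form: {"slide": [[tx, ty, tz], ...], "spin": [spin, ...]}. A call has 1 to 12 rows; each row shifts and turns the commanded pose from where the row before left it, along the tool's axes as they then stand; what a row does not reach is not made up. Full scale, the value 1, is 0.02 m for a shift and 0.1 rad for a turn. A row lasts 1/12 s, in which the tool goes at most 41.7 mm and 7.16 degrees, less where a joint would pass 70% of its speed; a pose out of reach is approached as far as the arm can. A call with a number of a shift or a turn outside -1 to 1 is refused whole. A call with a gripper value outside its range is refused whole. OPENING is the gripper command: -1 is shut, 1 is fully open, values between are in proportion, set as the call begins (- or left out, the last holds). The fingers move at their own pace and stop on an object; FORCE is the grip in N (left out, the last holds). Time passes only in rows, so rows that do not move let the fingers close. It gives the time, the measured TCP pose, the force, the opening and the grip force at its end, in the units of the state.
- get_obs(): the state, without advancing time (a new reading comes with each control period).
- read_camera(name): name is "scene" or "side" or "wrist"; returns the picture (384x512x3 uint8, blue, green, red); there is no depth.
- get_calibration(name): a dict with "fov_y" (degrees; the focal length in pixels is half the picture's height over the tangent of half this angle, whatever the lens; pixels are square), "cx", "cy" (the principal point, pixels), "k1" (the pictures are not rectified: a ray, as slopes to the right and down, at radius r is drawn at 1 + k1 r^2 times it, then the intrinsics apply), "position" and "rotation" of the camera in the world. Camera axes: x right, y down, z forward; pixel columns grow to the right and rows downward; lengths in mm; the calibration is good to about 2 mm. A picture is of the moment at which its call begins: read the wrist's pose just before it. get_calibration takes no time and is no camera call; for the wrist camera it gives the pose at the moment of the call.
- bot.hand_in(): hands the job in; it is judged then, once.
The state is a dict: "clock": time; "joint_pos": joint angles; "dq": joint speeds; "effort": joint torques, N m; "position": TCP position; "orientation": TCP orientation; "wrist_force": force on the tool from outside, world axes, zero at the start; "moment": the same for the moment, N m; "width": finger opening in mm; "grip_force": force on a finger pad.
Only numpy, scipy, OpenCV 4.12 (cv2) and the standard library are available. Lean on these libraries where they do the work, as an engineer would, in place of code of your own. Each camera call takes 0.05 s, during which the arm holds its last target. There are 200 camera calls.

### The job

Open the adjustable slot of the laptop dock all the way for the thick laptop: with the fingertips press the orange release pad on the sliding jaw, keep it down, and push the jaw back along its toothed bar until it meets the end stop, then let go and come away so that the pad springs up. This is fingertip work: lift nothing, do not shove the dock itself about the desk, and leave the drive standing in the dock's other slot and everything else on the desk where it is.

Things in the scene. Friction and masses are not known exactly. Their poses are not given: they have to be found in the camera images.
- dock: Laptop dock: heavy dark grey metal stand, loose on rubber feet (about 2.4 kg; a sideways shove of some 11 to 20 N slides it). Base plate 120 (x) x 192 (y) x 12 mm. Origin: centre of its underside, on the desk. y runs along the toothed bar from the fixed cheeks to the end stop, the way the jaw opens; x across the bar; z up. The bar: flat steel strip at x = 0, 26 mm wide, top 30 mm above the desk.
- middle_cheek (a point): Middle of the top edge, 76 mm above the desk, of the fixed middle cheek's face towards the jaw, at dock y = -54 mm. The cheek is 100 mm wide in x and 8 mm thick. Behind it (dock y -62 to -84) is the narrow slot with the drive, then an equal outer cheek (-84 to -92).
- end_stop (a point): Middle of the top edge, 38 mm above the desk, of the end stop block's face towards the jaw, at dock y = +80 mm. The block is 50 mm wide and 12 mm thick; the back of the jaw's thumb rest meets it when the jaw is fully open.
- jaw (a joint): Sliding jaw; value = width of the wide slot in m: 0 shut on the middle cheek, 0.070 fully open at its stop; starts 0.008 to 0.034. Jaw: cheek, orange pad, thumb rest, all one carriage. Ratchet engaged, it gives at most 6 mm in the opening direction, then pushing shoves the whole dock; shutting it just clicks. With the release held down it slides both ways against about 2 N.
- release (a joint): How far the orange release pad is pressed, m: 0 up, 0.008 bottomed. From about 0.0045 down the ratchet is free; it catches again when the pad rises, so it must stay down while the jaw is pushed. Spring: 2 N at first, 6 N at the bottom; it returns the pad. Rides on the jaw. At the start the pad may stand up to 0.004 down, where its pawl sits on a tooth.
- release_pad (a point): Centre of the top of the orange ribbed release pad, 54 mm (across the bar) x 40 mm (along it); top 48 mm above the desk when up, 40 mm when bottomed. It sits in the jaw's black deck (deck top 38 mm above the desk, 100 mm wide) between the jaw's cheek and its thumb rest, which stand 46 mm apart. It moves with jaw and pad.
- thumb_rest (a point): Middle of the top edge, 66 mm above the desk, of the thumb rest's upright face that looks at the pad: this face (100 mm wide, 28 mm tall above the deck) is what one pushes against. 22 mm from the pad's centre in the opening direction; the thumb rest is 10 mm thick. Moves with the jaw.
- jaw_cheek (a point): Middle of the top edge, 76 mm above the desk, of the jaw cheek's face towards the fixed cheeks; the cheek is dark grey, 100 mm wide, 8 mm thick; the pad's centre lies 32 mm from this face in the opening direction. Moves with the jaw.
- drive: Portable drive, a dark blue block with a cyan stripe, 110 x 16 mm and 75 mm tall, loose, standing upright in the dock's narrow slot between the two fixed cheeks; its top is 87 mm above the desk. Origin: centre of its underside, 12 mm above the desk.
- laptop: The thick laptop, closed, dark grey, 245 x 345 x 23 mm, lying flat on the desk. Origin: centre of its underside.
- keyboard: Compact black keyboard with some pink keys, 110 x 318 x 33 mm. Origin: centre of its underside.
- mouse: Dark computer mouse, about 121 x 62 x 37 mm, on a flat black mat. Origin: centre of its underside.
- headphones: Black headphones resting on the desk, about 205 x 120 x 88 mm with the band. Origin: on the desk between the two ear cups.
- bottle: Dark steel drinking bottle with a carrying loop, 73 mm across, 278 mm tall, standing. Origin: centre of its underside.
- charger: White plug-in charger, 60 x 30 x 28 mm, with two metal pins. Origin: centre of its underside.
- phone: Phone lying face up, black, 150 x 72 x 9 mm. Origin: centre of its underside.
There are look-alikes about, which are no part of the job. Leave any green look-alike of the dock alone.

How it is judged (in metres and radians):
On the way, in this order (a step that is already met when the one before it is completed fails the run):
1. the release pad is pressed down before the jaw has been pushed open (value of joint release above 0.0048 m and value of joint jaw below 0.045 m), for 0.1 s.
2. the jaw is pushed back past the last teeth with the release held down (value of joint jaw above 0.055 m and value of joint release above 0.0035 m), for 0.02 s.
At the end, for the whole second after the job is handed in: The wide slot is open to within 5 mm of its full 70 mm, the release pad is up again (within 2 mm), the dock stands within 20 mm of where it stood, and the drive still stands upright in the narrow slot (value of joint jaw above 0.065 m and value of joint release below 0.002 m and distance of dock from where it was at the start of the episode below 0.02 m and angle between dock's own z axis and vertical below 0.05 rad and linear speed of dock below 0.01 m/s and y of drive in the frame of dock between -0.08 and -0.066 m and z of drive in the frame of dock below 0.018 m and angle between drive's own z axis and vertical below 0.2 rad); the robot touches nothing.
It fails at once if the dock is shoved more than 20 mm, lifted or tipped (distance of dock from where it was at the start of the episode above 0.02 m or height (world z) of dock above 0.008 m or angle between dock's own z axis and vertical above 0.08 rad).
It fails at once if the drive is knocked over, pushed more than 25 mm or lifted (distance of drive from where it was at the start of the episode above 0.025 m or angle between drive's own z axis and vertical above 0.25 rad or height (world z) of drive above 0.022 m).
It fails at once if another thing on the desk is moved more than 20 mm or lifted (distance of any of laptop, keyboard, mouse, headphones, bottle, charger, phone from where it was at the start of the episode above 0.02 m).
It also fails if it takes over 32 s, if anything falls off the work surface, if the arm or the gripper's body presses on something with over 40 N, if the wrist force passes 120 N, or if a joint passes its speed limit or range.

## Working session

There is one attempt and no reset: what is moved stays moved. The work goes in short steps, Python scripts to look and compute and a shell command to move; the robot and the scene stay as the last step left them, time stands still between calls to the robot, and variables do not carry over. Pictures are saved under pics/ and viewed, at most 10 in all, crops included, and the job is handed in when it is done.

```bash
mkdir -p pics; python3 - <<'E'
from workcell import *
import cv2
for n in("scene","side"):
    im=read_camera(n); cv2.imwrite(f"pics/{n}0.png",im); print(n,get_calibration(n))
o=get_obs(); print(o)
E
```

```text
scene {'fov_y': 52.31073021146016, 'cx': 257.4063331602618, 'cy': 189.03954003333936, 'k1': -0.0001644081585135969, 'position': array([ 890.66094038, -691.06298906, 1099.47702011]), 'rotation': array([-0.32000601,  0.91635758,  0.22412856, -0.08747187])}
side {'fov_y': 43.16786375597696, 'cx': 254.7497504712736, 'cy': 189.37286547740484, 'k1': -0.20239578304747985, 'position': array([ 268.07863958, 1177.51531811, 1469.98165832]), 'rotation': array([ 0.03597013, -0.09409126,  0.93166921, -0.34906371])}
{'clock': 0.1, 'joint_pos': array([-1.23797034e+00,  3.14176668e-01, -4.79364142e-02,  1.21023076e+00,
       -1.63047417e-05,  1.57081232e+00]), 'dq': array([-8.41214623e-04, -1.23467117e-03,  3.28848393e-03,  1.40474434e-03,
        1.05550802e-06,  6.89698886e-04]), 'effort': array([ 5.57440544e-04, -5.40767241e+01,  3.40541375e+01,  1.12155522e-02,
        1.54049940e-05,  4.58467238e-07]), 'position': array([ 195.8564667 , -566.5907018 ,  230.52670299]), 'orientation': array([-7.61717958e-04,  9.86186312e-01,  1.65638040e-01, -1.36215847e-04]), 'wrist_force': array([ 0.56375808, -0.90330058, -0.33532121]), 'moment': array([-0.01811788,  0.00406807, -0.00960818]), 'grip_force': 0.0, 'width': 85.18172338274242}
```

View pics/scene0.png

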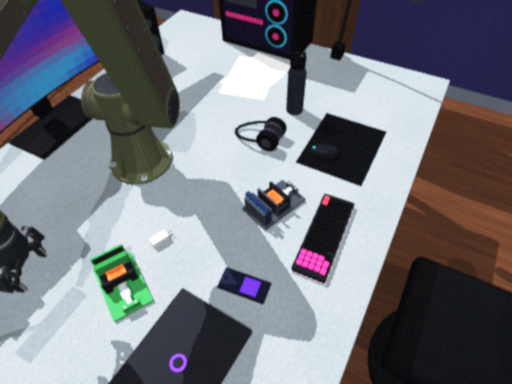

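View pics/side0.png

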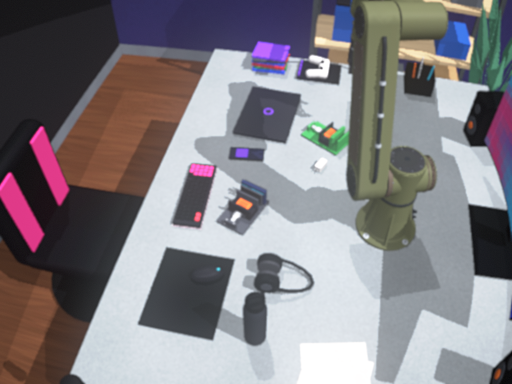

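Dock candidates: the grey one at scene (273,201) / side (243,207), and the green one at scene (120,280) / side (325,135). The grey one fits the description (dark grey metal, blue drive in its narrow slot). The green one is the look-alike. I'll confirm this in an enlarged crop.

```bash
cat > h.py <<'E'
import numpy as np,cv2
from workcell import *
from scipy.spatial.transform import Rotation as R
def cam(n):
    c=get_calibration(n); q=c['rotation']; f=192/np.tan(np.radians(c['fov_y']/2))
    K=np.array([[f,0,c['cx']],[0,f,c['cy']],[0,0,1]]); D=np.array([c['k1'],0,0,0,0])
    return K,D,R.from_quat([q[1],q[2],q[3],q[0]]),np.array(c['position'])
def cast(C,uv,z):
    K,D,r,p=C; s=cv2.undistortPoints(np.array([[uv]],float),K,D)[0,0]
    d=r.apply([s[0],s[1],1]); return p+d*(z-p[2])/d[2]
def proj(C,X):
    K,D,r,p=C; return cv2.projectPoints((r.inv().apply(np.atleast_2d(X)-p)),np.zeros(3),np.zeros(3),K,D)[0][:,0]
def orange(im,box):
    h=cv2.cvtColor(im,cv2.COLOR_BGR2HSV); m=cv2.inRange(h,(5,150,100),(20,255,255))
    k=np.zeros_like(m);x0,y0,x1,y1=box;k[y0:y1,x0:x1]=255; m&=k
    n,l,s,c=cv2.connectedComponentsWithStats(m); i=1+np.argmax(s[1:,4]); 
    return c[i],s[i],(l==i)
E
python3 - <<'E'
from h import *
a=cv2.imread('pics/scene0.png');b=cv2.imread('pics/side0.png')
for n,im,box in(('scene',a,(230,170,310,235)),('side',b,(210,170,275,240))):
    c,s,m=orange(im,box); print(n,c,s,cast(cam(n),c,46))
f=lambda im,x,y:cv2.resize(im[y:y+75,x:x+66],(396,450),interpolation=cv2.INTER_CUBIC)
cv2.imwrite('pics/crop.png',np.hstack([f(a,242,165),f(b,212,170)]))
E
```

```text
scene [274.92753623 195.89130435] [267 189  17  15 138] [547.43227683  48.87883408  46.        ]
side [243.89795918 203.15306122] [237 198  15  11  98] [545.29059683  37.75797046  46.        ]
```

View pics/crop.png

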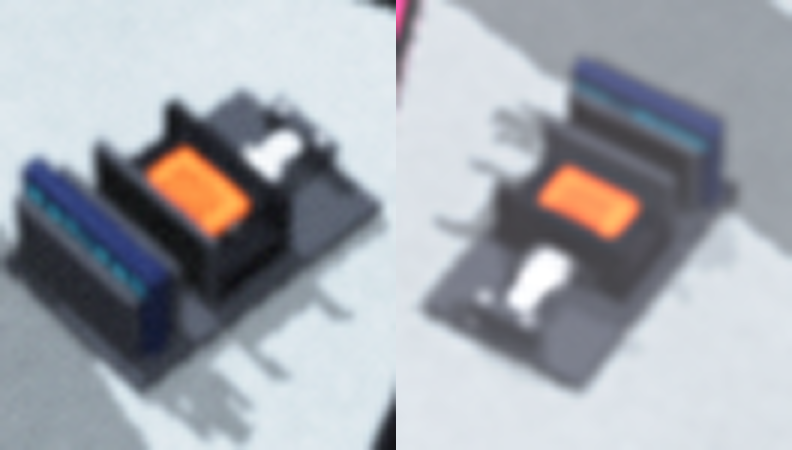

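The crop confirms it: a grey dock with the blue drive, an orange pad, and the white bar and end stop on the side away from the drive. The base plate corners show at crop (380,207), (147,388) and (242,92) in the scene view, and (425,305), (580,390) and (735,200) in the side view.

```bash
python3 - <<'E'
from h import *
S=cam('scene');T=cam('side')
s=[cast(S,(242+x/6,165+y/6),10) for x,y in((242,92),(380,207),(147,388))]
t=[cast(T,(212+(x-396)/6,170+y/6),10) for x,y in((425,305),(580,390),(735,200))]
for p in(s,t):
    print(np.round(p,0)[:,:2].tolist())
    y=p[1]-p[2]; x=p[0]-p[1]
    print(np.linalg.norm(y),np.linalg.norm(x),np.degrees(np.arctan2(y[1],y[0])),np.degrees(np.arctan2(x[1],x[0])))
    print('dock',(p[0]+p[2])/2)
o=get_obs();q=o['orientation'];print(R.from_quat([*q[1:],q[0]]).as_matrix().round(3), R.from_quat([*q[1:],q[0]]).as_euler('zyx',True))
E
```

```text
[[528.0, 151.0], [637.0, 108.0], [573.0, -65.0]]
184.3467846649802 116.99868002636418 69.70601821173807 158.7688362685075
dock [550.62602922  42.8752519   10.        ]
[[634.0, 114.0], [524.0, 159.0], [458.0, -9.0]]
180.50953280593868 118.78227588495946 68.6036496168236 -22.08271280778821
dock [546.17203934  52.44098013  10.        ]
[[ 0.945  0.327 -0.001]
 [ 0.327 -0.945  0.001]
 [-0.    -0.002 -1.   ]] [-1.90685870e+01 -2.98515234e-02 -1.79916505e+02]
```

```bash
python3 -m inch '{"slide":[[0.98,-0.86,0],[0.98,-0.86,0],[0.98,-0.86,0],[0.98,-0.86,0],[0.98,-0.86,0],[0.98,-0.86,0],[0.98,-0.86,0],[0.98,-0.86,0],[0.98,-0.86,0],[0.98,-0.86,0],[0.98,-0.86,0],[0.98,-0.86,0]],"spin":[0,0,0,0,0,0,0,0,0,0,0,0]}' -1
python3 -m inch '{"slide":[[0.98,-0.86,0],[0.98,-0.86,0],[0.98,-0.86,0],[0.98,-0.86,0],[0.98,-0.86,0],[0.98,-0.86,0],[0.98,-0.86,0],[0.98,-0.86,0],[0.98,-0.86,0],[0.98,-0.86,0],[0.98,-0.86,0],[0.98,-0.86,0]],"spin":[0,0,0,0,0,0,0,0,0,0,0,0]}'
python3 -m inch '{"slide":[[0.98,-0.86,0],[0.98,-0.86,0],[0.98,-0.86,0],[0,0,0],[0,0,0],[0,0,0],[0,0,0],[0,0,0],[0,0,0],[0,0,0],[0,0,0],[0,0,0]],"spin":[0,0,0,-1,-1,-1,-1,-1,-1,-1,-1,-0.7]}'
python3 - <<'E'
from h import *
cv2.imwrite('pics/w1.png',read_camera('wrist'))
o=get_obs();q=o['orientation'];print(o['clock'],o['joint_pos'],o['position'],o['wrist_force'],R.from_quat([*q[1:],q[0]]).as_matrix().round(3));print(get_calibration('wrist'))
E
```

```text
clock: 1.1
position: [351.1, -293.8, 231.0]
orientation: [-0.0, 0.986, 0.166, -0.0]
wrist_force: [1.0, -0.1, -0.1]
width: -0.1
grip_force: 0.0
clock: 2.1
position: [505.9, -22.0, 231.0]
orientation: [-0.0, 0.986, 0.166, -0.0]
wrist_force: [-0.3, -0.8, -0.1]
width: 0.0
grip_force: 0.0
clock: 3.1
position: [544.1, 44.7, 230.9]
orientation: [-0.0, 0.823, 0.568, -0.0]
wrist_force: [-0.2, 0.3, -0.5]
width: 0.1
grip_force: 0.0
3.15 [ 8.19656448e-02  2.12858931e-01 -1.79989020e-01  1.17892679e+00
  1.49082662e-05  2.01404744e+00] [544.10548584  44.70305105 230.83177511] [ 0.69751953 -0.44239797 -1.20788624] [[ 0.353  0.935 -0.001]
 [ 0.935 -0.353 -0.   ]
 [-0.    -0.001 -1.   ]]
{'fov_y': 71.71830747853038, 'cx': 250.8951842392766, 'cy': 191.6109669214645, 'k1': -0.04572657484374053, 'position': array([572.48995673, 117.47355696, 373.66840516]), 'rotation': array([ 0.15044155,  0.97217284, -0.17744525, -0.02757711])}
```

View pics/w1.png

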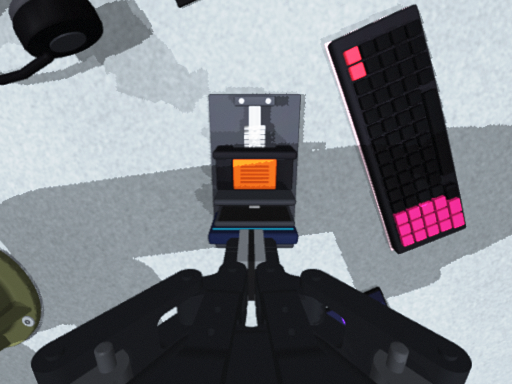

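The wrist view shows the dock cleanly aligned with the tool: pad at (255,174), thumb rest rows ~148–156, jaw cheek rows ~192–202, far edge of the base at row 95 (columns 209–302).

```bash
python3 - <<'E'
from h import *
im=cv2.imread('pics/w1.png');C=cam('wrist');c,s,m=orange(im,(180,90,330,260));print(c,s)
P=cast(C,c,46);print('pad',P)
cn=[cast(C,p,46) for p in((s[0],s[1]),(s[0]+s[2],s[1]),(s[0],s[1]+s[3]),(s[0]+s[2],s[1]+s[3]))]
print('pad size',np.linalg.norm(cn[1]-cn[0]),np.linalg.norm(cn[2]-cn[0]))
a,b=cast(C,(209,95),12),cast(C,(302,95),12); e=b-a
print('far edge',a,b,np.linalg.norm(e),np.degrees(np.arctan2(e[1],e[0]))+90)
u=np.array([-e[1],e[0]])/np.linalg.norm(e); print('dock centre',(a+b)[:2]/2-96*u,'pad dock y',(P-(a+b)/2)[:2]@u+96)
o=get_obs();q=o['orientation'];M=R.from_quat([*q[1:],q[0]]).as_matrix();print('tool delta',M.T@(P-o['position']))
S=cam('scene');np.save('dock0.npy',P)
E
```

```text
[254.28549501 173.40368381] [ 233  159   44   30 1303]
pad [548.27241936  41.40651153  46.        ]
pad size 54.85967114189113 39.12409208215771
far edge [527.52468044 151.50863105  12.        ] [639.73020138 109.20283174  12.        ] 119.91605223674428 69.3416265984664
dock centre [549.75910837  40.52847467] pad dock y 0.29708296255316213
tool delta [ -1.53574075   5.22772706 184.82783332]
```

```bash
python3 -m inch '{"slide":[[-0.08,0.26,0],[0,0,1],[0,0,1],[0,0,1],[0,0,1],[0,0,1],[0,0,1],[0,0,1],[0,0,0.5],[0,0,0.25],[0,0,0],[0,0,0]],"spin":[0,0,0,0,0,0,0,0,0,0,0,0]}'
python3 - <<'E'
from h import *
a=cv2.resize(read_camera('wrist')[130:330,150:370],(440,400),interpolation=cv2.INTER_CUBIC)
cv2.imwrite('pics/w2.png',a);o=get_obs();print(o['clock'],o['position'],o['wrist_force'])
E
```

```text
clock: 4.15
position: [549.3, 41.3, 76.9]
orientation: [0.0, 0.825, 0.566, 0.0]
wrist_force: [0.9, 1.1, 0.3]
width: -0.3
grip_force: 0.0
4.2 [549.69599496  41.34755555  77.3413806 ] [ 0.4406081  -0.06264367 -0.12631574]
```

View pics/w2.png

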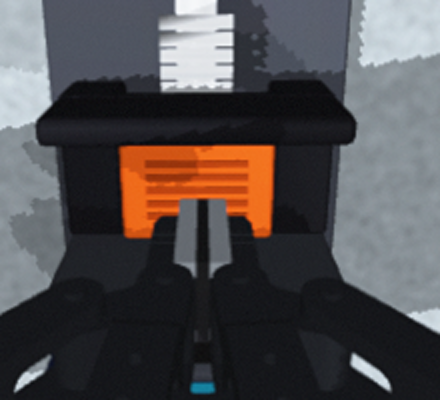

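The fingertips sit centred over the pad, at crop (203,200), inside the gap.

```bash
python3 -m inch '{"slide":[[0,0,0.5],[0,0,0.5],[0,0,0.3],[0,0,0.15],[0,0,0.1],[0,0,0.1],[0,0,0],[0,0,0]],"spin":[0,0,0,0,0,0,0,0]}'
```

```text
clock: 4.87
position: [548.3, 41.3, 43.3]
orientation: [-0.0, 0.825, 0.566, -0.0]
wrist_force: [-3.0, -0.5, 4.8]
width: -0.3
grip_force: 2.0
```

```bash
python3 -m inch '{"slide":[[0,0,0.1],[0,0,0.08],[0,0,0],[0,0,0],[0,0,0]],"spin":[0,0,0,0,0]}'
```

```text
clock: 5.28
position: [548.7, 41.4, 40.0]
orientation: [-0.0, 0.825, 0.566, 0.0]
wrist_force: [-3.6, -0.2, 6.7]
width: -0.0
grip_force: 3.1
```

Pad is at or near the bottom (6.7 N, tip at 40 mm). Now I push, in stages.

```bash
python3 -m inch '{"slide":[[0.15,0,0],[0.15,0,0],[0.15,0,0],[0.15,0,0],[0.15,0,0],[0.15,0,0],[0.15,0,0],[0,0,0]],"spin":[0,0,0,0,0,0,0,0]}'
```

```text
clock: 5.95
position: [556.3, 61.4, 40.0]
orientation: [-0.0, 0.824, 0.566, 0.0]
wrist_force: [-3.3, 0.6, 5.8]
width: 0.3
grip_force: 3.3
```

```bash
python3 -m inch '{"slide":[[0.15,0,0],[0.15,0,0],[0.15,0,0],[0,0,0]],"spin":[0,0,0,0]}'
python3 - <<'E'
from h import *
a=cv2.resize(read_camera('wrist')[100:300,150:370],(440,400),interpolation=cv2.INTER_CUBIC)
cv2.imwrite('pics/w3.png',a);o=get_obs();print(o['clock'],o['position'],o['wrist_force'])
E
```

```text
clock: 6.28
position: [559.6, 69.8, 40.0]
orientation: [-0.0, 0.824, 0.566, 0.0]
wrist_force: [-2.7, 0.3, 6.4]
width: -0.2
grip_force: 3.3
6.3333 [559.52453197  69.79091419  39.9657714 ] [-3.01360278  0.97988292  7.36514404]
```

View pics/w3.png

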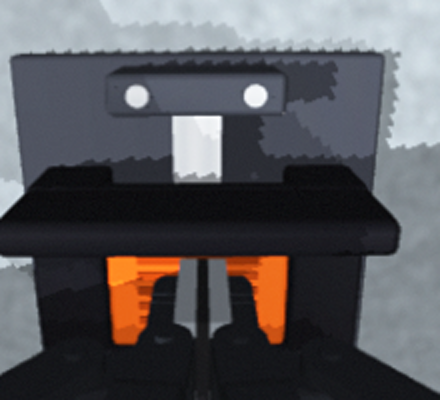

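The jaw is sliding: the fingertips are against the thumb rest at crop row ~255, and the end stop is at row ~115. I keep pushing and watch the force.

```bash
python3 -m inch '{"slide":[[0.15,0,0],[0.15,0,0],[0.15,0,0],[0.15,0,0],[0.15,0,0],[0.15,0,0],[0,0,0]],"spin":[0,0,0,0,0,0,0]}'
```

```text
clock: 6.92
position: [566.0, 86.6, 40.0]
orientation: [-0.0, 0.824, 0.566, 0.0]
wrist_force: [-3.3, 0.5, 7.2]
width: 0.0
grip_force: 3.3
```

```bash
python3 -m inch '{"slide":[[0.1,0,0],[0.1,0,0],[0,0,0]],"spin":[0,0,0]}'
```

```text
clock: 7.17
position: [567.7, 89.6, 40.0]
orientation: [0.001, 0.825, 0.566, -0.0]
wrist_force: [-2.4, -1.7, 5.7]
width: 0.2
grip_force: 3.0
```

```bash
python3 -m inch '{"slide":[[0.1,0,0],[0.1,0,0],[0,0,0]],"spin":[0,0,0]}'
```

```text
clock: 7.42
position: [569.5, 93.0, 40.1]
orientation: [0.001, 0.825, 0.566, 0.0]
wrist_force: [-1.0, -2.7, 6.1]
width: -0.0
grip_force: 2.8
```

```bash
python3 -m inch '{"slide":[[0.1,0,0],[0.05,0,0],[0,0,0]],"spin":[0,0,0]}'
python3 - <<'E'
from h import *
im=read_camera('wrist');a=cv2.resize(im[100:300,150:370],(660,600),interpolation=cv2.INTER_CUBIC)
cv2.imwrite('pics/w4.png',a);np.save('w4.npy',im);o=get_obs();print(o['clock'],o['position'],o['wrist_force'])
E
```

```text
clock: 7.67
position: [570.7, 95.6, 40.1]
orientation: [0.001, 0.825, 0.566, 0.0]
wrist_force: [-1.3, -2.3, 6.0]
width: 0.2
grip_force: 2.8
7.7167 [570.7060545   95.62705405  40.12111465] [-2.61876647 -2.09394219  6.43334977]
```

View pics/w4.png

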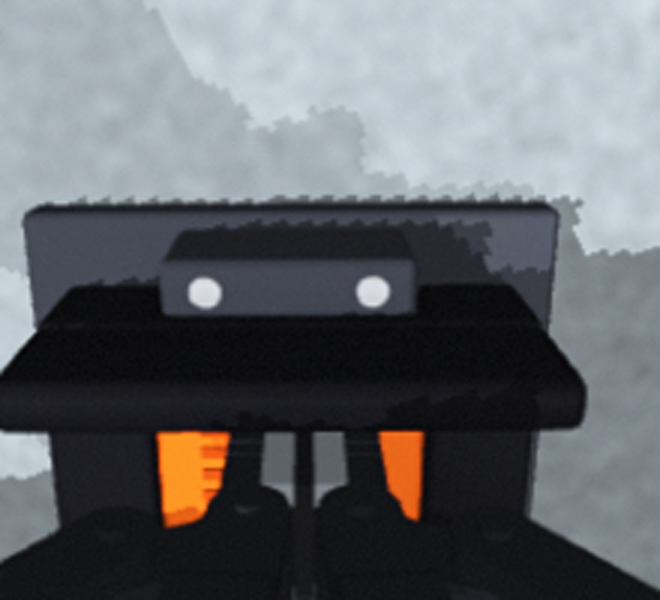

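The thumb rest's back edge looks about to meet the stop block. The force (~3 N) shows it still sliding, so I continue until it rises.

```bash
python3 -m inch '{"slide":[[0.08,0,0],[0.06,0,0],[0,0,0]],"spin":[0,0,0]}'
```

```text
clock: 7.97
position: [571.2, 96.8, 40.1]
orientation: [0.002, 0.825, 0.565, -0.001]
wrist_force: [-2.9, -7.9, 8.0]
width: 0.1
grip_force: 6.0
```

Stop reached: 8 N, and the tip no longer advances. I lift straight up while easing the push.

```bash
python3 -m inch '{"slide":[[0,0,-0.15],[0,0,-0.25],[-0.1,0,-0.3],[-0.1,0,-0.5],[0,0,-1],[0,0,-1],[0,0,-1],[0,0,-1],[0,0,-1],[0,0,-1],[0,0,-1],[0,0,0]],"spin":[0,0,0,0,0,0,0,0,0,0,0,0]}'
python3 - <<'E'
from h import *
C=cam('wrist');im=read_camera('wrist');cv2.imwrite('pics/w5.png',im)
c,s,m=orange(im,(150,90,350,300));P=cast(C,c,48);print(c,s,P,np.linalg.norm((P-np.load('dock0.npy'))[:2]))
o=get_obs();print(o['clock'],o['position'],o['wrist_force'])
E
```

```text
clock: 8.97
position: [572.2, 96.0, 208.8]
orientation: [0.001, 0.824, 0.566, 0.004]
wrist_force: [0.5, 0.1, -0.1]
width: -0.5
grip_force: 0.0
[246.54558011 185.46201657] [ 224  170   46   32 1448] [565.6949308   88.06908013  48.        ] 49.8090274322416
9.0167 [571.5176132   95.8145482  206.75687592] [-0.82402282  0.07124689  0.06608131]
```

View pics/w5.png

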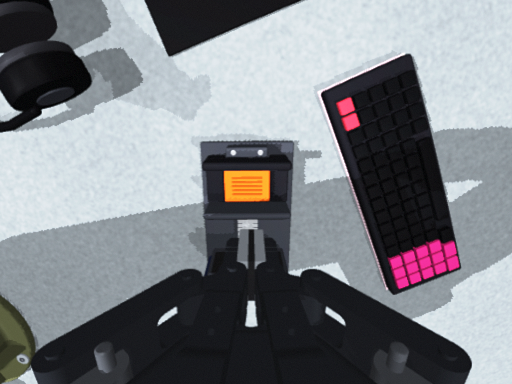

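The thumb rest is against the stop block (rows 150–160), with the pad clear at (247,185). A last check of the dock's position, the jaw and the pad height from the same picture:

```bash
python3 - <<'E'
from h import *
C=cam('wrist');im=cv2.imread('pics/w5.png')
a,b=cast(C,(202,142),12),cast(C,(294,142),12);e=b-a;u=np.array([-e[1],e[0]])/np.linalg.norm(e)
dc=(a+b)[:2]/2-96*u;print('dock',dc,np.linalg.norm(e))
h=cv2.cvtColor(im,cv2.COLOR_BGR2HSV);c,s,m=orange(im,(150,90,350,300))
S=cam('scene');c2,s2,_=orange(read_camera('scene'),(235,165,315,230))
for z in(40,48):
  P=cast(C,c,z);w=[np.linalg.norm(cast(C,(s[0]+s[2],c[1]),z)-cast(C,(s[0],c[1]),z))];print(z,P,'pad y',(P[:2]-dc)@u,w,'scene',c2,cast(S,c2,z))
E
```

```text
dock [548.73231912  41.84628587] 116.15424131458916
40 [563.98731488  86.28390128  40.        ] pad y 46.94964638209792 [np.float64(55.83327398074534)] scene [285.56296296 188.31111111] [563.64244613  99.77500419  40.        ]
48 [564.90249463  88.398894    48.        ] pad y 49.252315499926574 [np.float64(54.39167797178965)] scene [285.56296296 188.31111111] [566.11172852  93.80346934  48.        ]
```

```bash
python3 -c "
from workcell import bot
print(bot.hand_in())"
```

```text
the job is handed in; nothing more can be done
None
```

The jaw is open to its end stop (about 70 mm by the wrist camera), the pad looks sprung up again, the dock moved about 1 mm, and the job is handed in; I did not measure the drive separately afterwards, and the hand-in gave no verdict.

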